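Snap the slipped legs of a shelf riser back into their holes

TASK

The little shelf riser lies upside down on the island and two of its four telescoping legs, which should be as long as the other two, have slipped between holes: one has slid in and stands too low, the other has slid out and stands too high. Slide each of these two legs by its rubber foot until its brass spring button snaps out through the middle hole of its red sleeve, the same hole the good legs use, going gently so that the button is never rammed hard against the edge of its hole. Then let go, leaving the jar, mug and canister where they are.

Things in the scene. Friction and masses are not known exactly. Their poses are not given: they have to be found in the camera images.
- riser: Small shelf riser lying upside down, heavy, does not move: dark board 300 x 200 mm on a grey mat, board top 21 mm above the counter. Four upright telescoping legs at x = +-115, y = +-65 mm: slipped legs a (+x, +y) and b (-x, -y); the good ones (+x, -y), (-x, +y) are locked in their middle holes, foot tops 182 and 185 mm high. Origin: board centre at counter level, x along the board.
- sleeve_a: Red sleeve (outer tube) of leg a, fixed, upright: 25 mm diameter, wall 2.5 mm, rim 121 mm above the counter. Origin on its axis at counter level, z up, +x to the side with its three round 9.5 mm button holes, at heights 46, 71 (the right one) and 96 mm. Leg a has slid in and stands too low.
- sleeve_b: Red sleeve (outer tube) of leg b, fixed, upright: 25 mm diameter, wall 2.5 mm, rim 121 mm above the counter. Origin on its axis at counter level, z up, +x to the side with its three round 9.5 mm button holes, at heights 46, 71 (the right one) and 96 mm. Leg b has slid out and stands too high.
- foot_a_top (a point): Centre of the top of leg a's black rubber foot: upright cylinder 28 mm across (rim 30), 26 mm tall, tight on a 19 mm steel tube that only slides up and down in its sleeve, at 3 to 7 N. It is 12 to 17 mm too low: pull it up. With the button in the middle hole this point is 183 mm high +-7 mm: the feet sit on their tubes at different depths, so feel for the click.
- foot_b_top (a point): Centre of the top of leg b's black rubber foot: upright cylinder 28 mm across (rim 30), 26 mm tall, tight on a 19 mm steel tube that only slides up and down in its sleeve, at 3 to 7 N. It is 12 to 17 mm too high: push it down. With the button in the middle hole this point is 183 mm high +-7 mm: the feet sit on their tubes at different depths, so feel for the click.
- button_a (a joint): Leg a's brass button, 8 mm across, carried by the inner tube. Value = how far it is pressed in (m): 0 = out, 4 mm proud of the sleeve; 0.0065 = held in between holes. It springs out (3 to 6 N) within 0.75 mm of a hole's centre and locks the leg with 0.75 mm of play; any further push or pull bears hard on the hole's edge. It cannot be pressed back with one hand.
- button_b (a joint): Leg b's brass button, 8 mm across, carried by the inner tube. Value = how far it is pressed in (m): 0 = out, 4 mm proud of the sleeve; 0.0065 = held in between holes. It springs out (3 to 6 N) within 0.75 mm of a hole's centre and locks the leg with 0.75 mm of play; any further push or pull bears hard on the hole's edge. It cannot be pressed back with one hand.
- spice_jar: Glass spice jar with a red lid, 42 mm in diameter, 75 mm tall, standing on the upturned board between the legs. Origin at the centre of its underside. To be left alone.
- mug: Red mug, 80 mm in diameter, 95 mm tall, on the counter. Origin at the centre of its underside. To be left alone.
- canister: White ceramic canister with a wooden lid, 90 mm in diameter, 130 mm tall, on the counter. Origin at the centre of its underside. To be left alone.

How it is judged:
By the outcome, as a careful person would: the job done as asked, in the order asked, and still so for the second after the job is handed in, with the robot touching nothing.
It also fails if it takes over 45 s, if anything falls off the work surface, if the arm or the gripper's body presses on something with over 40 N, if the wrist force passes 120 N, or if a joint passes its speed limit or range.

ROBOT

A 7-joint arm with a two-finger parallel gripper is mounted at the origin on the work surface. World frame = base frame: x ahead of the robot, y to its left, z up, the work surface at z = 0. Lengths are in m, angles in rad, forces in N, time in s.
With the tool pointing down it reaches from about 0.425 to 0.925 m from the base axis. Payload 6.8 kg.
Tool frame: the origin (TCP) lies between the finger pads; the fingertips stand 14 mm ahead of it and the grasp point (between the pads) lies 5 mm behind it; z points along the fingers, y is the line along which they close (so a half turn about z gives the same grasp; the last joint's range is limited). The gripper opens to 85 mm and grips with 20 to 120 N. Pads are 22 mm wide; open, the fingers measure 114 mm over their backs; the gripper's body (76 mm by 85 mm) begins 54 mm behind the grasp point. The pads swing forward as they close: fully open they stand 13 mm farther back than shut.
Start: joints at [1.035, 0.477, 0.022, 1.555, -0.011, 1.109, -0.083], TCP at [0.28, -0.614, 0.245] pointing down, gripper open.
Joint ranges: [-2.96, 2.96], [-0.34, 2.1], [-1.41, 1.46], [0.24, 2.44], [-1.37, 4.51], [0.17, 1.92], [-2.96, 2.96]. Speed limits (rad/s): [2.39, 2.39, 3.14, 3.14, 3.14, 3.14, 3.14].

INTERFACE

Orientations are given as a unit quaternion [w, x, y, z].
In Python, from workcell import readout, vision, job gives the robot as it stands.
- The arm moves only by the tool step_arm, never from a script. Its argument "commands" is a list that holds one entry, the list of rows, each a list of 7 numbers: the finger opening in mm, from 0 to 85.4, then the shift along the tool's x, y, z in units of 30 mm (1.0 is 30 mm), then the turn, a rotation vector about the tool's x, y, z in units of 6 degrees (1.0 is 6 degrees). In form: [[[jaw, tx, ty, tz, rx, ry, rz], ...]]. A call has exactly 8 rows; each row is the pose to reach, as a shift and turn from the pose commanded when the call began, along the tool's axes at that moment; what a row does not reach only later rows make up. A row lasts 1/8 s, in which the tool goes at most 62.5 mm and 10.7 degrees, less where a joint would pass 70% of its speed; a pose out of reach is approached as far as the arm can. A call with a gripper value outside its range is refused whole. The fingers move at their own pace and stop on an object; "newtons" is the grip in N (left out, the last holds). Time passes only in rows, so rows that repeat a pose let the fingers close, or fill a call up. It gives the time, the measured TCP pose, the force, the opening and the grip force at its end, in the units of the state.
- readout.read_state(): the state, without advancing time (a new reading comes with each control period).
- vision.grab_frame(name): name is "scene" or "side" or "wrist"; returns a dict with "color" (480x640x3 uint8, red, green, blue), "vfov" (degrees; the focal length in pixels is half the picture's height over the tangent of half this angle, whatever the lens; pixels are square), "cx", "cy" (the principal point, pixels), "pose" (4x4, takes a point from camera to world coordinates); the wrist camera has in their place "tool_from_camera" (4x4, takes a point from camera to tool coordinates, whose origin is the TCP and whose axes are the flange's). Camera axes: x right, y down, z forward; pixel columns grow to the right and rows downward; lengths in m; the calibration is good to about 2 mm. A picture is of the moment at which its call begins: read the wrist's pose just before it. There is no depth.
- job.job_done(): hands the job in; it is judged then, once.
The state is a dict: "t": time; "joint_pos": joint angles; "qd": joint speeds; "joint_efforts": joint torques, N m; "eef_pos": TCP position; "ee_rot": TCP orientation; "contact_force": force on the tool from outside, world axes, zero at the start; "torque": the same for the moment, N m; "grip_width": finger opening in m; "grip_force": force on a finger pad.
Only numpy, scipy, OpenCV 4.12 (cv2) and the standard library are available. Lean on these libraries where they do the work, as an engineer would, in place of code of your own. Each camera call takes 0.05 s, during which the arm holds its last target. There are 200 camera calls.

## Working session

There is one attempt and no reset: what is moved stays moved. The work goes in short steps, Python scripts to look and compute and a tool call to move; the robot and the scene stay as the last step left them, time stands still between calls to the robot, and variables do not carry over. Pictures are saved under pics/ and viewed, at most 10 in all, crops included, and the job is handed in when it is done.

Besides the shell and the picture viewer there is one more tool, called after "Emit:" as a command line: name --argument value ..., lists and objects as JSON in quotes. step_arm: Moves the arm, as the interface text tells. Its arguments: {"type":"object","properties":{"commands":{"type":"array"},"newtons":{"type":"number"}},"required":["commands"]}

```bash
ls; mkdir -p pics; python3 - <<'E'
from workcell import readout, vision
import cv2,pickle
print(readout.read_state())
d={}
for n in("scene","side","wrist"):
    f=vision.grab_frame(n); d[n]=f
    print(n,f["vfov"],f["cx"],f["cy"],(f.get("pose") if "pose" in f else f["tool_from_camera"]).tolist())
    cv2.imwrite(f"pics/{n}0.png",f["color"][:,:,::-1])
pickle.dump(d,open("f0.pkl","wb"))
E
```

```text
pics
{'t': 0.0, 'joint_pos': array([ 1.03492749,  0.47782056,  0.02235177,  1.55648186, -0.01153342,
        1.10929443, -0.08309543]), 'qd': array([ 0.00018731, -0.000311  , -0.00075865,  0.0005238 , -0.00063323,
        0.00100907,  0.00020679]), 'joint_efforts': array([ 4.05585752e-04, -5.96442211e+01,  1.60792116e+00, -2.81187648e+01,
        1.24333519e-02,  9.39110178e-03,  8.56535962e-06]), 'eef_pos': array([ 0.27976485, -0.61365313,  0.24429937]), 'ee_rot': array([-9.02616611e-04,  9.77213336e-01,  2.12257428e-01, -2.55586876e-04]), 'contact_force': array([-0.09104014, -0.0983998 ,  0.43410579]), 'torque': array([ 0.02247706, -0.00020169, -0.03365682]), 'grip_force': 0.0, 'grip_width': 0.08514734367186749}
scene 53.59772945468006 320.61407779047386 230.55376579310033 [[0.7377008999366359, 0.4741526507809615, -0.48060029753430766, 1.0715845213141912], [0.6751231750402846, -0.5206954454837324, 0.5225753070859952, -0.5672162193015069], [-0.0024659189367410685, -0.7099686731186698, -0.7042289417752672, 0.9233553565591358], [0.0, 0.0, 0.0, 1.0]]
side 47.97432832868199 315.8006219255158 237.66199681736717 [[-0.9937948793711756, -0.08962368603904595, 0.06587361107761588, 0.49446212314008686], [-0.11114123097664085, 0.7767058133307756, -0.6199804080091368, 0.7351238635220763], [0.0044005127686956155, -0.6234546290139749, -0.7818471468569925, 1.067363850765304], [0.0, 0.0, 0.0, 1.0]]
wrist 66.41073366907075 319.21433426916445 237.16283869664 [[-0.0005911052926322289, -0.9548882103972769, -0.29696490741974507, 0.0767280995303277], [0.9999983853849843, -0.0010683895184988397, 0.0014449121979770818, -0.0006965122512638811], [-0.0016970038173567596, -0.29696357384049915, 0.9548873001511339, -0.1281717338974432], [0.0, 0.0, 0.0, 1.0]]
```

View pics/scene0.png

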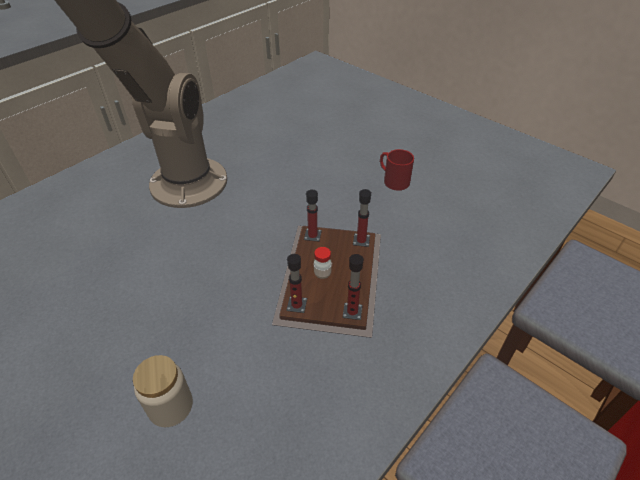

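View pics/side0.png

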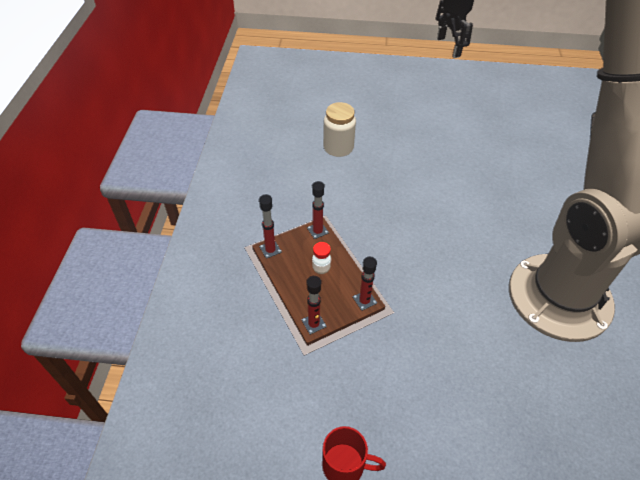

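The scene view shows four legs (feet at about (312,196), (365,196), (294,262), (356,263)). In the side view they are at about (318,188), (266,202), (369,265), (314,286). I'll triangulate the feet.

```bash
cat > h.py <<'E'
import numpy as np,cv2
def ray(f,u,v,T=None):
    T=f["pose"] if T is None else T
    k=240/np.tan(np.radians(f["vfov"])/2)
    d=T[:3,:3]@np.array([(u-f["cx"])/k,(v-f["cy"])/k,1]); return T[:3,3],d/np.linalg.norm(d)
def tri(r1,r2):
    A=[];b=[]
    for o,d in(r1,r2):
        P=np.eye(3)-np.outer(d,d);A.append(P);b.append(P@o)
    x=np.linalg.lstsq(np.vstack(A),np.hstack(b),rcond=None)[0]
    return x,max(np.linalg.norm(P@x-q) for P,q in zip(A,b))
def onz(r,z): o,d=r; return o+d*(z-o[2])/d[2]
def blobs(m,amin,amax):
    n,l,s,c=cv2.connectedComponentsWithStats(m.astype(np.uint8))
    return [(c[i],s[i]) for i in range(1,n) if amin<s[i][4]<amax]
E
python3 - <<'E'
import pickle,itertools
from h import *
d=pickle.load(open("f0.pkl","rb"))
R={}
for n,box in(("scene",(270,180,385,335)),("side",(240,170,395,350))):
    f=d[n];g=f["color"].max(2); m=np.zeros_like(g)
    x0,y0,x1,y1=box; m[y0:y1,x0:x1]=g[y0:y1,x0:x1]<48
    R[n]=blobs(m,40,600)
    for c,s in R[n]: print(n,c.round(1),s)
for (c,s) in R["scene"]:
    for (c2,s2) in R["side"]:
        x,e=tri(ray(d["scene"],*c),ray(d["side"],*c2))
        if e<.006 and .1<x[2]<.25: print(c.round(),c2.round(),x.round(4),round(e,4))
a=[cv2.resize(d[n]["color"][y0:y0+150,x0:x0+150,::-1],(400,400),interpolation=2)for n,x0,y0 in(("scene",260,185),("side",245,175))]
cv2.imwrite("pics/crop.png",np.hstack(a))
E
```

```text
scene [311.5 196.9] [307 190  10  14 119]
scene [364.6 196.4] [360 190  11  14 131]
scene [294.  262.1] [288 254  13  17 183]
scene [355.8 262.5] [350 254  13  18 199]
scene [295.  280.7] [289 276  13   8  44]
side [317.9 190.3] [313 183  11  14 101]
side [265.6 204.1] [260 196  12  15 103]
side [369.2 265.3] [363 258  13  16 171]
side [313.7 284.7] [307 276  14  18 203]
[312. 197.] [369. 265.] [0.4527 0.0734 0.1571] 0.0003
[365. 196.] [314. 285.] [0.5604 0.146  0.1746] 0.0001
[294. 262.] [318. 190.] [ 0.5803 -0.1154  0.1698] 0.0006
[356. 263.] [266. 204.] [ 0.6876 -0.0423  0.1892] 0.0006
```

View pics/crop.png

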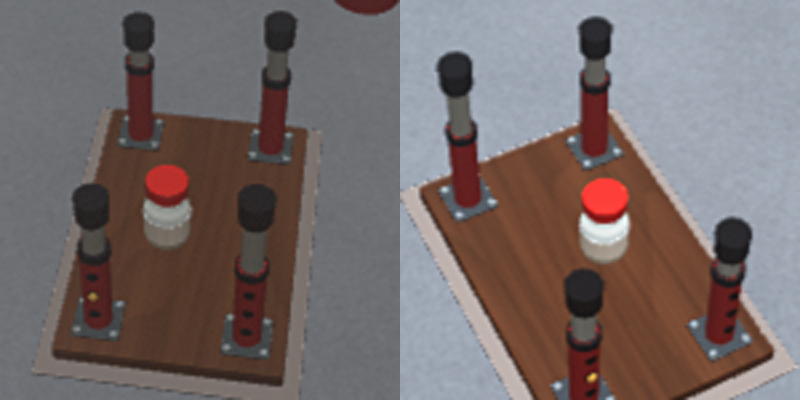

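The crop and triangulation agree: leg a is at (0.453, 0.073), foot top about 0.168. Leg b is at (0.688, -0.042), foot top about 0.200. The good legs' brass buttons show at their middle holes (crop about (93,297) and (592,377)). Next I move to hover over a.

Emit:
step_arm --commands '[[[85, 1.6, -1.2, -0.3, 0, 0, 0], [85, 3.2, -2.4, -0.5, 0, 0, 0], [85, 4.8, -3.6, -0.5, 0, 0, 0], [85, 6.4, -4.8, -0.5, 0, 0, 0], [85, 8.0, -6.0, -0.5, 0, 0, 0], [85, 9.5, -7.2, -0.5, 0, 0, 0], [85, 10.3, -9.0, -0.5, 0, 0, 0], [85, 11.1, -10.8, -0.5, 0, 0, 0]]]' --newtons 30

```text
t: 1.15
eef_pos: [0.4486, -0.1792, 0.2601]
ee_rot: [-0.0, 0.977, 0.212, -0.0]
contact_force: [1.9, 0.4, 0.5]
grip_width: 0.0852
grip_force: 0.0
```

Emit:
step_arm --commands '[[[85, 0.8, -1.8, 0, 0, 0, 0], [85, 1.6, -3.6, 0, 0, 0, 0], [85, 2.4, -5.4, 0, 0, 0, 0], [85, 3.2, -7.0, 0, 0, 0, 0], [85, 3.65, -7.65, 0, 0, 0, 0], [85, 3.65, -7.65, 0, 0, 0, 0], [85, 3.65, -7.65, 0, 0, 0, 0], [85, 3.65, -7.65, 0, 0, 0, 0]]]'

```text
t: 2.15
eef_pos: [0.453, 0.0716, 0.2601]
ee_rot: [0.0, 0.977, 0.211, -0.0]
contact_force: [0.2, -0.2, 0.5]
grip_width: 0.0847
grip_force: 0.0
```

```bash
cat > look.py <<'E'
import sys
from workcell import readout,vision
from h import *
from scipy.spatial.transform import Rotation as Ro
def wrist():
    s=readout.read_state();f=vision.grab_frame("wrist")
    T=np.eye(4);q=s["ee_rot"];T[:3,:3]=Ro.from_quat([q[1],q[2],q[3],q[0]]).as_matrix();T[:3,3]=s["eef_pos"]
    return s,f,T,T@f["tool_from_camera"]
E
python3 - <<'E'
from look import *
s,f,T,C=wrist()
print(s["t"],s["eef_pos"],s["contact_force"],s["joint_pos"].round(2))
cv2.imwrite("pics/w1.png",f["color"][:,:,::-1])
k=240/np.tan(np.radians(f["vfov"])/2)
for p in((.4527,.0734,.157),(.4527,.0734,.168)):
    c=np.linalg.inv(C)@np.array([*p,1]);print(c[:2]/c[2]*k+[f["cx"],f["cy"]])
import pickle;pickle.dump((s,f,T,C),open("w1.pkl","wb"))
E
```

```text
2.15 [0.45296275 0.07158688 0.26014205] [ 0.24585491 -0.16746101  0.54747682] [ 0.1   0.13 -0.43  2.01  0.06  1.02 -1.5 ]
[317.04183729 243.24063113]
[316.97915583 248.66444519]
```

View pics/w1.png

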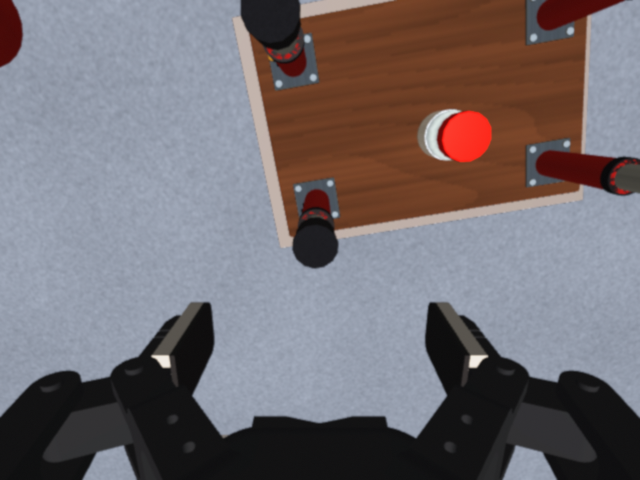

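The wrist picture shows foot a's disc centred at about (315,246). The prediction was (317,248), so they agree. I'll fit the disc precisely.

```bash
python3 - <<'E'
import pickle
from h import *
s,f,T,C=pickle.load(open("w1.pkl","rb"))
m=np.zeros((480,640),np.uint8); m[205:285,280:350]=f["color"].max(2)[205:285,280:350]<60
cs,_=cv2.findContours(m,0,1); c=max(cs,key=cv2.contourArea)[:,0]
c=c[c[:,1]>238]                       # lower half: free silhouette of the top rim
A=np.c_[2*c,np.ones(len(c))];x=np.linalg.lstsq(A,(c**2).sum(1),rcond=None)[0]
r=np.sqrt(x[2]+x[0]**2+x[1]**2);print(x[:2],r,len(c))
P=onz(ray(f,x[0],x[1],C),.168);print(P,"tool mm",1e3*T[:3,:3].T@(P-T[:3,3]))
E
```

```text
[314.81490696 244.92891829] 21.561589719148856 75
[0.45441784 0.07567672 0.168     ] tool mm [ 3.06333678 -3.15576809 92.13934315]
```

Emit:
step_arm --commands '[[[85, 0.06, -0.08, 0.3, 0, 0, 0], [85, 0.06, -0.08, 1.2, 0, 0, 0], [85, 0.06, -0.08, 2.2, 0, 0, 0], [85, 0.06, -0.08, 3.0, 0, 0, 0], [85, 0.06, -0.08, 3.5, 0, 0, 0], [85, 0.06, -0.08, 3.73, 0, 0, 0], [60, 0.06, -0.08, 3.73, 0, 0, 0], [40, 0.06, -0.08, 3.73, 0, 0, 0]]]' --newtons 30

```text
t: 3.2
eef_pos: [0.4543, 0.0761, 0.1491]
ee_rot: [0.0, 0.977, 0.212, 0.001]
contact_force: [0.3, -0.5, -0.3]
grip_width: 0.0511
grip_force: 0.0
```

Emit:
step_arm --commands '[[[34, 0, 0, 0, 0, 0, 0], [30, 0, 0, 0, 0, 0, 0], [24, 0, 0, 0, 0, 0, 0], [20, 0, 0, 0, 0, 0, 0], [20, 0, 0, 0, 0, 0, 0], [20, 0, 0, 0, 0, 0, 0], [20, 0, 0, 0, 0, 0, 0], [20, 0, 0, 0, 0, 0, 0]]]'

```text
t: 4.2
eef_pos: [0.4542, 0.0755, 0.1487]
ee_rot: [0.0, 0.977, 0.212, 0.0]
contact_force: [1.5, -4.5, 5.0]
grip_width: 0.0275
grip_force: 29.9
```

```bash
python3 - <<'E'
from look import *
s,f,T,C=wrist()
print(s)
cv2.imwrite("pics/w2.png",f["color"][:,:,::-1])
E
```

```text
{'t': 4.2, 'joint_pos': array([ 0.05898779,  0.28596241, -0.4138359 ,  2.1226926 ,  0.16613217,
        0.76216155, -1.60391078]), 'qd': array([ 0.00088273, -0.00016138, -0.00094656, -0.00048766,  0.00096558,
        0.0007534 , -0.00133293]), 'joint_efforts': array([-2.39143856e+00, -3.66654754e+01, -4.65800285e+00, -1.96174103e+01,
       -1.13156050e+00, -2.52239993e-01, -1.79854513e-02]), 'eef_pos': array([0.45420241, 0.07547291, 0.14868852]), 'ee_rot': array([3.32871308e-04, 9.77262889e-01, 2.12030621e-01, 3.89404172e-04]), 'contact_force': array([ 1.46306656, -4.48848863,  4.988858  ]), 'torque': array([-1.07836315, -0.29581219,  0.04389948]), 'grip_force': 29.878259003162384, 'grip_width': 0.027522432182588572}
```

View pics/w2.png

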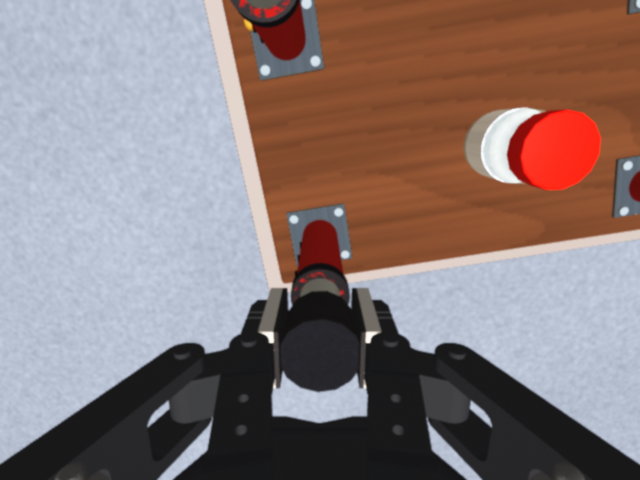

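Foot a is held squarely between the pads (disc at about (320,340)). I'll start pulling up.

Emit:
step_arm --commands '[[[20, 0, 0.02, -0.05, 0, 0, 0], [20, 0, 0.02, -0.1, 0, 0, 0], [20, 0, 0.02, -0.15, 0, 0, 0], [20, 0, 0.02, -0.2, 0, 0, 0], [20, 0, 0.02, -0.25, 0, 0, 0], [20, 0, 0.02, -0.3, 0, 0, 0], [20, 0, 0.02, -0.34, 0, 0, 0], [20, 0, 0.02, -0.36, 0, 0, 0]]]'

```text
t: 5.25
eef_pos: [0.454, 0.0753, 0.1584]
ee_rot: [-0.0, 0.977, 0.212, -0.0]
contact_force: [5.1, -2.7, -7.2]
grip_width: 0.0269
grip_force: 30.2
```

Emit:
step_arm --commands '[[[20, 0, 0, -0.006, 0, 0, 0], [20, 0, 0, -0.012, 0, 0, 0], [20, 0, 0, -0.018, 0, 0, 0], [20, 0, 0, -0.024, 0, 0, 0], [20, 0, 0, -0.03, 0, 0, 0], [20, 0, 0, -0.036, 0, 0, 0], [20, 0, 0, -0.042, 0, 0, 0], [20, 0, 0, -0.046, 0, 0, 0]]]'

```text
t: 6.25
eef_pos: [0.454, 0.0754, 0.1598]
ee_rot: [-0.0, 0.977, 0.212, 0.0]
contact_force: [4.2, -1.8, -6.5]
grip_width: 0.0272
grip_force: 30.2
```

Emit:
step_arm --commands '[[[20, 0, 0, -0.005, 0, 0, 0], [20, 0, 0, -0.01, 0, 0, 0], [20, 0, 0, -0.015, 0, 0, 0], [20, 0, 0, -0.02, 0, 0, 0], [20, 0, 0, -0.025, 0, 0, 0], [20, 0, 0, -0.03, 0, 0, 0], [20, 0, 0, -0.035, 0, 0, 0], [20, 0, 0, -0.04, 0, 0, 0]]]'

```text
t: 7.25
eef_pos: [0.4541, 0.0754, 0.1615]
ee_rot: [-0.0, 0.977, 0.212, 0.0]
contact_force: [4.0, -3.0, -5.1]
grip_width: 0.027
grip_force: 30.6
```

Emit:
step_arm --commands '[[[20, 0, 0, -0.005, 0, 0, 0], [20, 0, 0, -0.01, 0, 0, 0], [20, 0, 0, -0.015, 0, 0, 0], [20, 0, 0, -0.02, 0, 0, 0], [20, 0, 0, -0.025, 0, 0, 0], [20, 0, 0, -0.03, 0, 0, 0], [20, 0, 0, -0.035, 0, 0, 0], [20, 0, 0, -0.04, 0, 0, 0]]]'

```text
t: 8.25
eef_pos: [0.4539, 0.0754, 0.1623]
ee_rot: [-0.0, 0.977, 0.212, 0.0]
contact_force: [5.6, -1.9, -9.4]
grip_width: 0.0273
grip_force: 30.1
```

Emit:
step_arm --commands '[[[20, 0, 0, -0.005, 0, 0, 0], [20, 0, 0, -0.01, 0, 0, 0], [20, 0, 0, -0.015, 0, 0, 0], [20, 0, 0, -0.02, 0, 0, 0], [20, 0, 0, -0.02, 0, 0, 0], [20, 0, 0, -0.02, 0, 0, 0], [20, 0, 0, -0.02, 0, 0, 0], [20, 0, 0, -0.02, 0, 0, 0]]]'

```text
t: 9.25
eef_pos: [0.4539, 0.0753, 0.1625]
ee_rot: [-0.0, 0.977, 0.212, -0.0]
contact_force: [6.3, -2.3, -12.5]
grip_width: 0.027
grip_force: 30.5
```

```bash
python3 - <<'E'
from look import *
out=[]
for n,x0,y0 in(("scene",285,180),("side",335,245)):
    f=vision.grab_frame(n);out.append(cv2.resize(f["color"][y0:y0+70,x0:x0+70,::-1],(400,400),interpolation=2))
cv2.imwrite("pics/c2.png",np.hstack(out))
E
```

```text
(no output)
```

View pics/c2.png

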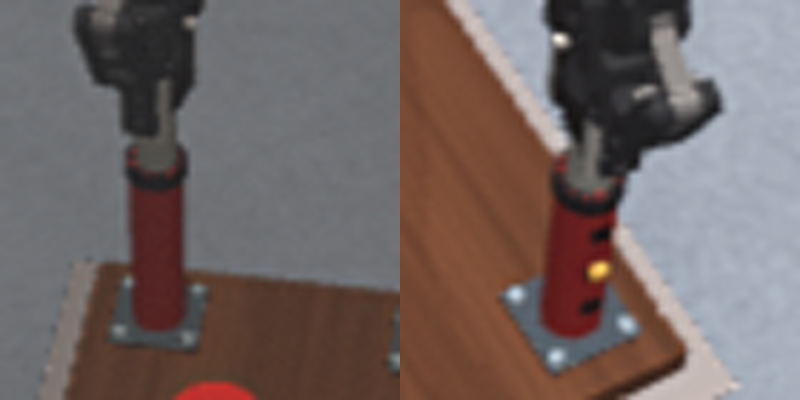

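The side crop shows leg a's brass button out at the middle hole (about (598,270)), so it has clicked. I'll relieve the pull, release, and move over b.

Emit:
step_arm --commands '[[[20, 0, 0, 0.02, 0, 0, 0], [20, 0, 0, 0.04, 0, 0, 0], [40, 0, 0, 0.04, 0, 0, 0], [60, 0, 0, 0.04, 0, 0, 0], [85, 0, 0, 0.04, 0, 0, 0], [85, 0, 0, 0.04, 0, 0, 0], [85, 0, 0, -0.5, 0, 0, 0], [85, 0, 0, -1.7, 0, 0, 0]]]'

```text
t: 10.35
eef_pos: [0.453, 0.0753, 0.215]
ee_rot: [-0.0, 0.977, 0.212, -0.001]
contact_force: [0.2, 0.7, -0.0]
grip_width: 0.0851
grip_force: 0.0
```

Emit:
step_arm --commands '[[[85, 0, 0, -1.2, 0, 0, 0], [85, 0, 0, -1.8, 0, 0, 0], [85, 1.1, 1.3, -1.8, 0, 0, 0], [85, 2.3, 2.8, -1.8, 0, 0, 0], [85, 3.5, 4.3, -1.8, 0, 0, 0], [85, 4.7, 5.7, -1.8, 0, 0, 0], [85, 5.53, 6.76, -1.8, 0, 0, 0], [85, 5.53, 6.76, -1.8, 0, 0, 0]]]'

```text
t: 11.35
eef_pos: [0.6907, -0.0428, 0.2687]
ee_rot: [0.0, 0.978, 0.211, 0.0]
contact_force: [-0.5, 1.1, -0.8]
grip_width: 0.0849
grip_force: 0.0
```

Emit:
step_arm --commands '[[[85, 0, 0, 0, 0, 0, 0], [85, 0, 0, 0, 0, 0, 0], [85, 0, 0, 0, 0, 0, 0], [85, 0, 0, 0, 0, 0, 0], [85, 0, 0, 0, 0, 0, 0], [85, 0, 0, 0, 0, 0, 0], [85, 0, 0, 0, 0, 0, 0], [85, 0, 0, 0, 0, 0, 0]]]'

```text
t: 12.35
eef_pos: [0.689, -0.0403, 0.2685]
ee_rot: [-0.0, 0.977, 0.212, -0.0]
contact_force: [0.5, 0.0, 0.1]
grip_width: 0.0849
grip_force: 0.0
```

```bash
python3 - <<'E'
from look import *
s,f,T,C=wrist()
print(s["t"],s["eef_pos"],s["contact_force"])
cv2.imwrite("pics/w3.png",f["color"][:,:,::-1])
k=240/np.tan(np.radians(f["vfov"])/2)
c=np.linalg.inv(C)@np.array([.689,-.0405,.2,1]);p=c[:2]/c[2]*k+[f["cx"],f["cy"]];print(p)
x0,y0=(p-45).astype(int);m=np.zeros((480,640),np.uint8);m[y0:y0+90,x0:x0+90]=f["color"].max(2)[y0:y0+90,x0:x0+90]<60
cs,_=cv2.findContours(m,0,1); c=max(cs,key=cv2.contourArea)[:,0]
c=c[c[:,1]>c[:,1].max()-25]
A=np.c_[2*c,np.ones(len(c))];x=np.linalg.lstsq(A,(c**2).sum(1),rcond=None)[0]
print(x[:2],np.sqrt(x[2]+x[0]**2+x[1]**2))
P=onz(ray(f,x[0],x[1],C),.2);print(P,"tool mm",1e3*T[:3,:3].T@(P-T[:3,3]))
E
```

```text
12.35 [ 0.68902773 -0.04032025  0.26853023] [0.53375498 0.02041523 0.06879547]
[320.19420409 263.17332579]
[324.82231125 262.32604201] 25.165502621569395
[ 0.69057307 -0.04270254  0.2       ] tool mm [ 0.42351327  2.8106405  68.53012004]
```

View pics/w3.png

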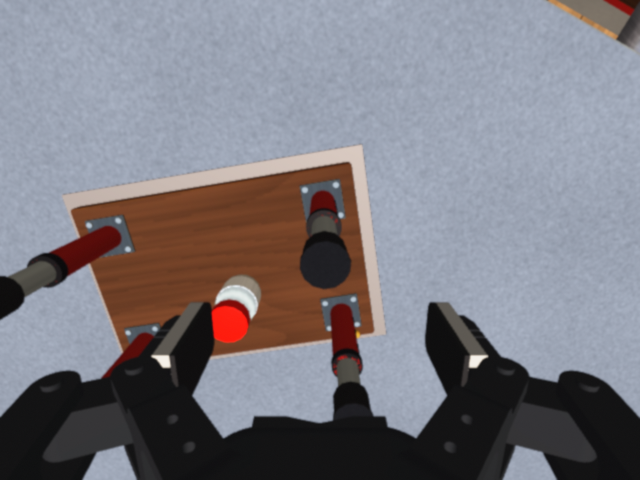

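Foot b's disc is at (325,262), about 2.8 mm off in tool y. I'll correct for that, descend and grip.

Emit:
step_arm --commands '[[[85, 0.01, 0.09, 0.2, 0, 0, 0], [85, 0.01, 0.09, 0.8, 0, 0, 0], [85, 0.01, 0.09, 1.6, 0, 0, 0], [85, 0.01, 0.09, 2.3, 0, 0, 0], [85, 0.01, 0.09, 2.75, 0, 0, 0], [85, 0.01, 0.09, 2.9, 0, 0, 0], [60, 0.01, 0.09, 2.9, 0, 0, 0], [40, 0.01, 0.09, 2.9, 0, 0, 0]]]'

```text
t: 13.4
eef_pos: [0.691, -0.0426, 0.1826]
ee_rot: [0.0, 0.977, 0.212, 0.001]
contact_force: [-0.4, 0.3, -0.9]
grip_width: 0.051
grip_force: 0.0
```

Emit:
step_arm --commands '[[[34, 0, 0, 0, 0, 0, 0], [30, 0, 0, 0, 0, 0, 0], [24, 0, 0, 0, 0, 0, 0], [20, 0, 0, 0, 0, 0, 0], [20, 0, 0, 0, 0, 0, 0], [20, 0, 0, 0, 0, 0, 0], [20, 0, 0, 0, 0, 0, 0], [20, 0, 0, 0, 0, 0, 0]]]'

```text
t: 14.4
eef_pos: [0.6907, -0.0429, 0.1819]
ee_rot: [0.0, 0.977, 0.212, 0.0]
contact_force: [0.7, -3.6, 4.1]
grip_width: 0.0272
grip_force: 30.0
```

Emit:
step_arm --commands '[[[20, 0, 0, 0.05, 0, 0, 0], [20, 0, 0, 0.1, 0, 0, 0], [20, 0, 0, 0.15, 0, 0, 0], [20, 0, 0, 0.2, 0, 0, 0], [20, 0, 0, 0.25, 0, 0, 0], [20, 0, 0, 0.29, 0, 0, 0], [20, 0, 0, 0.32, 0, 0, 0], [20, 0, 0, 0.34, 0, 0, 0]]]'

```text
t: 15.4
eef_pos: [0.6908, -0.043, 0.1718]
ee_rot: [0.0, 0.977, 0.212, 0.0]
contact_force: [0.9, -1.7, 5.3]
grip_width: 0.0274
grip_force: 30.1
```

Emit:
step_arm --commands '[[[20, 0, 0, 0.005, 0, 0, 0], [20, 0, 0, 0.01, 0, 0, 0], [20, 0, 0, 0.015, 0, 0, 0], [20, 0, 0, 0.02, 0, 0, 0], [20, 0, 0, 0.025, 0, 0, 0], [20, 0, 0, 0.03, 0, 0, 0], [20, 0, 0, 0.035, 0, 0, 0], [20, 0, 0, 0.04, 0, 0, 0]]]'

```text
t: 16.4
eef_pos: [0.6907, -0.0429, 0.1704]
ee_rot: [0.0, 0.977, 0.212, 0.0]
contact_force: [0.9, -3.5, 5.2]
grip_width: 0.027
grip_force: 30.0
```

Emit:
step_arm --commands '[[[20, 0, 0, 0.005, 0, 0, 0], [20, 0, 0, 0.01, 0, 0, 0], [20, 0, 0, 0.015, 0, 0, 0], [20, 0, 0, 0.02, 0, 0, 0], [20, 0, 0, 0.025, 0, 0, 0], [20, 0, 0, 0.03, 0, 0, 0], [20, 0, 0, 0.035, 0, 0, 0], [20, 0, 0, 0.04, 0, 0, 0]]]'

```text
t: 17.4
eef_pos: [0.6906, -0.0429, 0.169]
ee_rot: [0.0, 0.977, 0.212, 0.0]
contact_force: [2.3, -4.7, 5.8]
grip_width: 0.0271
grip_force: 30.1
```

Emit:
step_arm --commands '[[[20, 0, 0, 0.005, 0, 0, 0], [20, 0, 0, 0.01, 0, 0, 0], [20, 0, 0, 0.015, 0, 0, 0], [20, 0, 0, 0.02, 0, 0, 0], [20, 0, 0, 0.025, 0, 0, 0], [20, 0, 0, 0.03, 0, 0, 0], [20, 0, 0, 0.035, 0, 0, 0], [20, 0, 0, 0.035, 0, 0, 0]]]'

```text
t: 18.4
eef_pos: [0.6906, -0.0429, 0.1674]
ee_rot: [0.0, 0.977, 0.212, 0.0]
contact_force: [3.7, -4.2, 1.9]
grip_width: 0.0272
grip_force: 29.9
```

Emit:
step_arm --commands '[[[20, 0, 0, 0.004, 0, 0, 0], [20, 0, 0, 0.008, 0, 0, 0], [20, 0, 0, 0.012, 0, 0, 0], [20, 0, 0, 0.016, 0, 0, 0], [20, 0, 0, 0.02, 0, 0, 0], [20, 0, 0, 0.02, 0, 0, 0], [20, 0, 0, 0.02, 0, 0, 0], [20, 0, 0, 0.02, 0, 0, 0]]]'

```text
t: 19.4
eef_pos: [0.6906, -0.0429, 0.1668]
ee_rot: [0.0, 0.977, 0.212, 0.0]
contact_force: [3.6, -3.7, 1.4]
grip_width: 0.0274
grip_force: 29.9
```

```bash
python3 - <<'E'
from look import *
f=vision.grab_frame("scene");h=cv2.cvtColor(f["color"],cv2.COLOR_RGB2HSV)
m=cv2.inRange(h,(14,110,110),(32,255,255));
for c,s in blobs(m[180:340,270:390]>0,1,200): print(c+[270,180],s[4])
cv2.imwrite("pics/c3.png",cv2.resize(f["color"][250:330,280:390,::-1],(660,480),interpolation=2))
E
```

```text
[294.16666667 295.83333333] 6
[352.33333333 302.83333333] 6
```

View pics/c3.png

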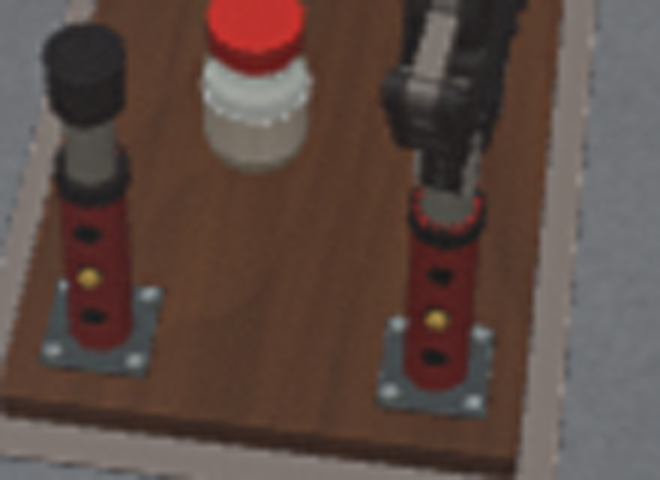

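The crop shows b's brass button out at the middle hole (about (437,320), i.e. (352,303) in the full picture), as on the good leg, and the force is low. I'll release and lift.

Emit:
step_arm --commands '[[[30, 0, 0, 0, 0, 0, 0], [45, 0, 0, 0, 0, 0, 0], [60, 0, 0, 0, 0, 0, 0], [85, 0, 0, 0, 0, 0, 0], [85, 0, 0, 0, 0, 0, 0], [85, 0, 0, -0.3, 0, 0, 0], [85, 0, 0, -1.3, 0, 0, 0], [85, 0, 0, -2.6, 0, 0, 0]]]'

```text
t: 20.45
eef_pos: [0.6899, -0.0427, 0.246]
ee_rot: [-0.0, 0.977, 0.212, -0.001]
contact_force: [-0.0, -0.3, 0.1]
grip_width: 0.0852
grip_force: 0.0
```

Emit:
step_arm --commands '[[[85, 0, 0, -0.6, 0, 0, 0], [85, 0, 0, -1, 0, 0, 0], [85, 0, 0, -1, 0, 0, 0], [85, 0, 0, -1, 0, 0, 0], [85, 0, 0, -1, 0, 0, 0], [85, 0, 0, -1, 0, 0, 0], [85, 0, 0, -1, 0, 0, 0], [85, 0, 0, -1, 0, 0, 0]]]'

```text
t: 21.45
eef_pos: [0.6904, -0.0426, 0.2753]
ee_rot: [-0.0, 0.977, 0.212, -0.0]
contact_force: [0.0, 0.1, 0.3]
grip_width: 0.085
grip_force: 0.0
```

```bash
python3 - <<'E'
from look import *
o=[]
for n in("scene","side"):
    f=vision.grab_frame(n);h=cv2.cvtColor(f["color"],cv2.COLOR_RGB2HSV)
    m=cv2.inRange(h,(14,110,110),(32,255,255))
    for c,s in blobs(m[180:345,240:395]>0,1,200): print(n,c+[240,180],s[4])
    o.append(cv2.resize(f["color"][150:350,210:410,::-1],(400,400),interpolation=2))
cv2.imwrite("pics/end.png",np.hstack(o));print(readout.read_state()["eef_pos"])
E
```

```text
scene [294.16666667 295.83333333] 6
scene [352.33333333 302.83333333] 6
side [369.5 292. ] 10
side [316.5 316. ] 10
[ 0.69043327 -0.04261334  0.27534141]
```

View pics/end.png

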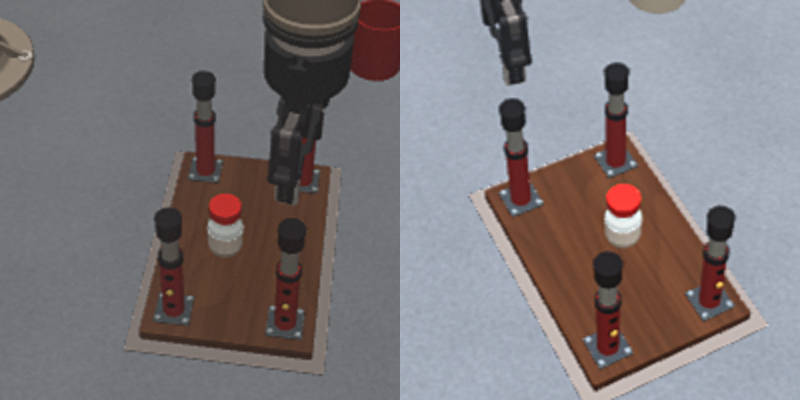

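All four buttons are out at their middle holes: (294,296) and (352,303) in the scene view, (370,292) and (317,316) in the side view. The gripper is clear and the jar hasn't moved.

```bash
python3 -c "
from workcell import job; print(job.job_done())"
```

```text
the job is handed in; nothing more can be done
None
```

Both slipped legs now have their buttons out in the middle holes, with wrist forces kept to about 14 N or less in the readings; the gripper let go clear of everything and I handed the job in at about 21.6 s (no verdict was shown).

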